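# Shim the rocking comparator stand level

## Task

The green comparator stand rocks in its cradle and has tipped down at its front end. With the fingertips, push the orange wedge along the bench, thin end first, under the stand's steel front foot until the stand sits level and no longer rocks, then draw back and leave the wedge holding it. Only push the wedge: do not pick it up, do not touch the stand or its cradle, and leave the tins, pad, bowl and plaster piece where they are.

Things in the scene. Friction and masses are not known exactly. Their poses are not given: they have to be found in the camera images.
- cradle: Fixed steel cradle (sole plate 100 x 150 mm, two grey cheeks); origin at the centre of its underside on the bench. Its x axis is the stand's long axis: the stand's front foot lies at x = -160 mm, y = 0, and +x leads from the foot under the stand. The stand hinges in it about an axis along y, 46 mm above the origin.
- plate (a point): Centre of the top of the stand's green plate (190 x 120 mm, 60 mm above the bench). From its front edge a 26 mm wide arm, underside 34 mm up when level and 24 mm up when dropped, reaches 15 mm beyond the foot. A concrete cylinder, column and dial gauge are fixed on the plate, up to 290 mm above the bench, all at least 90 mm behind the foot.
- foot (a point): Lowest point of the stand's round steel front foot (ball of 12 mm radius under the end of the arm). 4 mm above the bench when the stand is dropped, 13.5 mm when it is level.
- stand (a joint): Rocking angle of the stand in rad: 0 = level (a firm stop: the rear foot is then down), about -0.059 = dropped at its front end, where it starts and falls back to by its own weight (about 4 N on the foot).
- wedge: Loose orange wedge, 130 mm long (its x), 60 mm wide (its y), about 0.18 kg; origin at the centre of its underside, lying flat on the bench. The stand is level when its foot stands over about x = -14 mm of the wedge, and friction then holds the wedge. Sliding it alone takes about 1 N, under the foot about 5 to 10 N.
- wedge_tip (a point): Middle of the wedge's thin end at bench height, wedge x = +65 mm; 2 mm thick there. The top rises evenly to 18 mm at wedge x = -45 mm.
- wedge_back (a point): Middle of the wedge's flat back face, 13 mm up, wedge x = -65 mm: the face to push. It is 60 mm wide and 26 mm high, the end of a driving head 20 mm long.
- tin_a: Loose white lidded tin, 55 mm across, 34 mm high; origin at the centre of its underside. Bystander.
- tin_b: Loose white lidded tin, 55 mm across, 30 mm high; origin at the centre of its underside. Bystander.
- loading_pad: Loose brass-coloured square pad, 34 x 34 x 20 mm; origin at the centre of its underside. Bystander.
- bowl: Loose white porcelain bowl, 66 mm across, 35 mm high; origin at the centre of its underside. Bystander.
- plaster: Loose lump of pale plaster, 37 x 47 x 34 mm; origin at the centre of its underside. Bystander.
Mind the look-alikes: they are no part of the job. Several things look just like the wedge: the one meant starts farthest to the robot's right.

How it is judged (in metres and radians):
On the way, in this order (a step that is already met when the one before it is completed fails the run):
1. the wedge's thin end is under the foot while the stand is still dropped (x of foot in the frame of wedge below 0.062 m and y of foot in the frame of wedge between -0.028 and 0.028 m and value of joint stand below -0.015 rad), for 0.05 s.
2. the stand is level (value of joint stand above -0.009 rad), for 0.2 s.
At the end, for the whole second after the job is handed in: The stand is within 0.009 rad (half a degree) of level, its foot stands on the wedge's ramp and presses on it with more than 1.5 N, and the wedge lies flat and still on the bench (value of joint stand above -0.009 rad and contact force between wedge and cradle above 1.5 N and angle between wedge's own z axis and vertical below 0.05 rad and height (world z) of wedge below 0.004 m and linear speed of wedge below 0.01 m/s and y of foot in the frame of wedge between -0.028 and 0.028 m); the robot touches nothing.
It fails at once if the wedge is lifted or tipped (height (world z) of wedge above 0.012 m or angle between wedge's own z axis and vertical above 0.2 rad).
It fails at once if the robot touches the stand or its cradle (over 2 N) (contact force between any of the fingers, the arm and cradle above 2 N).
It fails at once if a bystander is moved more than 20 mm (distance of any of tin_a, tin_b, loading_pad, bowl, plaster from where it was at the start of the episode above 0.02 m).
It also fails if it takes over 40 s, if anything falls off the work surface, if the arm or the gripper's body presses on something with over 40 N, if the wrist force passes 120 N, or if a joint passes its speed limit or range.

## Robot

A 6-joint arm with a two-finger parallel gripper is mounted at the origin on the work surface; the furniture and walls round the work are solid. World frame = base frame: x ahead of the robot, y to its left, z up, the work surface at z = 0. Lengths are in mm, angles in rad, forces in N, time in s.
With the tool pointing down it reaches from about 250 to 800 mm from the base axis. Payload 3.9 kg.
Tool frame: the origin (TCP) lies on the centre line of the jaws, within the pads' length; the fingertips stand robot.nose_length ahead of it and the grasp point (between the pads) is the TCP (robot.nose_length is the distance from the TCP to the fingertips, in mm); z points along the fingers, y is the line along which they close (so a half turn about z gives the same grasp; the last joint's range is limited). The gripper opens to 85 mm and grips with 20 to 120 N. Pads are 22 mm wide; open, the fingers measure 114 mm over their backs; the gripper's body (76 mm by 85 mm) begins 54 mm behind the grasp point. The pads swing forward as they close: fully open they stand 13 mm farther back than shut.
Start: joints at [-1.281, 0.26, -0.138, 1.173, 0, 1.571], TCP at [150.02, -503.1, 250.304] pointing down, gripper open.
Joint ranges: [-2.78, 2.78], [-0.83, 1.72], [-1.28, 1.37], [-1.9, 2.12], [-1.57, 1.48], [-3.14, 3.14]. Speed limits (rad/s): [2.57, 2.57, 3.14, 3.14, 3.14, 3.14].

## Interface

Orientations are given as a unit quaternion [x, y, z, w].
In Python, from bench import robot, cams gives the robot as it stands. The module is installed in compiled form; this text tells all that it offers.
- The arm moves only by the shell command python3 -m pendant 'ROWS'. ROWS is JSON, a list of rows, each an object with "claw": the finger opening in cm, from 0 to 8.54; "dp": the shift along the tool's x, y, z in cm, a list of three; "twist": the turn about the tool's z in degrees. In form: [{"claw": claw, "dp": [tx, ty, tz], "twist": twist}, ...]. A call has 1 to 8 rows; each row shifts and turns the commanded pose from where the row before left it, along the tool's axes as they then stand; what a row does not reach is not made up. A row lasts 1/8 s, in which the tool goes at most 62.5 mm and 10.7 degrees, less where a joint would pass 70% of its speed; a pose out of reach is approached as far as the arm can. A call is refused whole if a number of a shift passes 6.25 or a number of a turn 10.7, either way. A call with a gripper value outside its range is refused whole. The fingers move at their own pace and stop on an object; the grip force is fixed at half the most. Time passes only in rows, so rows that do not move let the fingers close. It gives the time, the measured TCP pose, the force, the opening and the grip force at its end, in the units of the state.
- robot.state(): the state, without advancing time (a new reading comes with each control period).
- cams.camera(name): name is "side" or "top" or "wrist"; returns the picture (384x512x3 uint8, red, green, blue); there is no depth.
- cams.get_calibration(name): a dict with "camera_matrix" (3x3 intrinsics, pixels), "R" (3x3) and "t" (3): a world point X has camera coordinates R X + t; the wrist camera has in their place "T_tool_cam" (4x4, takes a point from camera to tool coordinates, whose origin is the TCP and whose axes are the flange's). Camera axes: x right, y down, z forward; pixel columns grow to the right and rows downward; lengths in mm; the calibration is good to about 2 mm. A picture is of the moment at which its call begins: read the wrist's pose just before it. get_calibration takes no time and is no camera call.
- robot.job_done(): hands the job in; it is judged then, once.
Trained networks look in the newest picture that a camera, given by its name, has taken for a name from the list of things; names that differ only in an ending like _2 or _b are one class to them, and where a whole thing is asked for, a point or a joint stands for the part that bears it (a point fixed in the world has none). Each returns a list of dicts, best first, with "confidence" (0 to 1); they miss things now and then, are a little off and sometimes report something else, mostly with a low value. They report only what shows in the picture. A call takes as long as a camera call. They do not tell look-alikes from the thing itself.
- cams.spot_in(name, camera): "pixel" ([column, row] in pixels, amid what is visible of it).
- cams.silhouettes(name, camera): "pixels" (384x512 bool, what is visible of it) and "pixel" ([column, row] in pixels, amid what is visible of it).
- cams.mark_of(name, camera): "pixel" ([column, row] in pixels: a listed point, or the origin of a listed thing).
The state is a dict: "t": time; "joint_positions": joint angles; "joint_velocities": joint speeds; "effort": joint torques, N m; "position": TCP position; "tool_rot": TCP orientation; "wrist_force": force on the tool from outside, world axes, zero at the start; "ft_torque": the same for the moment, N m; "width": opening from 0.0 (shut) to 1.0 (fully open); "grip_force": force on a finger pad.
Only numpy, scipy, OpenCV 4.12 (cv2) and the standard library are available. Lean on these libraries where they do the work, as an engineer would, in place of code of your own. Each camera call takes 0.05 s, during which the arm holds its last target. There are 200 camera calls.

## Working session

There is one attempt and no reset: what is moved stays moved. The work goes in short steps, Python scripts to look and compute and a shell command to move; the robot and the scene stay as the last step left them, time stands still between calls to the robot, and variables do not carry over. Pictures are saved under pics/ and viewed, at most 10 in all, crops included, and the job is handed in when it is done.

```bash
mkdir -p pics
python3 - <<'E'
from bench import robot, cams
import cv2, numpy as np
s=robot.state(); print(s['t'],s['position'],s['tool_rot'],robot.nose_length)
ims=[]
for c in ['top','side']:
    im=cams.camera(c); ims.append(im)
    k=cams.get_calibration(c); print(c,np.round(k['camera_matrix'],1).tolist(),np.round(k['R'],3).tolist(),np.round(k['t'],1).tolist())
    for n in ['wedge','wedge_tip','wedge_back','foot','cradle','plate']:
        print(n,[(np.round(d['pixel']).tolist(),round(d['confidence'],2)) for d in cams.mark_of(n,c)])
cv2.imwrite('pics/a.png',cv2.cvtColor(ims[0],cv2.COLOR_RGB2BGR))
cv2.imwrite('pics/b.png',cv2.cvtColor(ims[1],cv2.COLOR_RGB2BGR))
E
```

```text
0.0 [ 149.83676349 -502.48264435  249.46099249] [ 9.89521488e-01  1.44382302e-01 -1.34836999e-04 -9.78306756e-04] 19.0
top [[406.5, 0.0, 247.0], [0.0, 406.5, 200.5], [0.0, 0.0, 1.0]] [[0.027, -1.0, -0.002], [-0.996, -0.027, -0.087], [0.087, 0.005, -0.996]] [-48.3, 523.4, 1013.1]
wedge [([254.0, 182.0], 0.77), ([227.0, 270.0], 0.6)]
wedge_tip [([205.0, 285.0], 0.64), ([232.0, 184.0], 0.62)]
wedge_back [([281.0, 182.0], 0.74), ([248.0, 251.0], 0.65)]
foot [([209.0, 179.0], 0.83), ([356.0, 183.0], 0.54), ([157.0, 220.0], 0.4)]
cradle [([149.0, 175.0], 0.78), ([209.0, 178.0], 0.19)]
plate [([142.0, 170.0], 0.79)]
side [[386.8, 0.0, 253.9], [0.0, 386.8, 193.7], [0.0, 0.0, 1.0]] [[-0.995, -0.103, 0.003], [-0.047, 0.424, -0.905], [0.092, -0.9, -0.426]] [526.3, 114.6, 969.1]
wedge [([321.0, 240.0], 0.86), ([243.0, 218.0], 0.66)]
wedge_tip [([237.0, 231.0], 0.7), ([342.0, 246.0], 0.65), ([273.0, 298.0], 0.49)]
wedge_back [([240.0, 203.0], 0.83), ([305.0, 221.0], 0.81)]
foot [([231.0, 240.0], 0.6)]
cradle [([212.0, 279.0], 0.72), ([237.0, 228.0], 0.63)]
plate [([214.0, 255.0], 0.64)]
```

View pics/a.png

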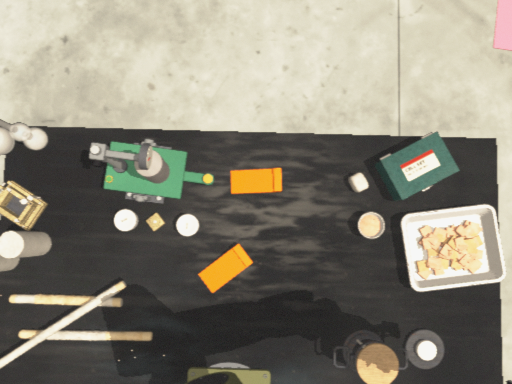

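View pics/b.png

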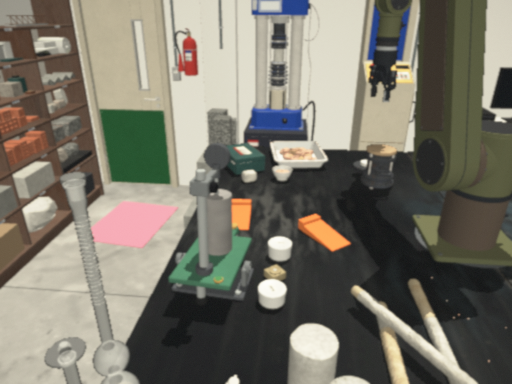

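```bash
cat > h.py <<'E'
import numpy as np
from bench import robot, cams
def ray(c,px,z):
    k=cams.get_calibration(c); R,t=np.array(k['R']),np.array(k['t']).ravel(); K=np.array(k['camera_matrix'])
    o=-R.T@t; d=R.T@np.linalg.inv(K)@[px[0],px[1],1]
    return o+d*(z-o[2])/d[2]
def tri(a,b):
    A=[];B=[]
    for c,px in (('top',a),('side',b)):
        o=ray(c,px,0);d=ray(c,px,100)-o;d/=np.linalg.norm(d);P=np.eye(3)-np.outer(d,d);A.append(P);B.append(P@o)
    return np.linalg.solve(sum(A),sum(B))
E
python3 - <<'E'
from h import *
from scipy.spatial.transform import Rotation as Ro
import cv2
s=robot.state()
print('tool',Ro.from_quat(s['tool_rot']).as_matrix().round(3).tolist())
top=cams.camera('top'); side=cams.camera('side')
for n,z in (('wedge',0),('wedge_tip',0),('wedge_back',13),('foot',4),('cradle',0),('plate',60),('tin_a',0),('loading_pad',0),('bowl',0),('plaster',0)):
    for d in cams.mark_of(n,'top'):
        if d['confidence']>.3: print(n,np.round(d['pixel'],1),round(d['confidence'],2),ray('top',d['pixel'],z).round(1))
for n,z in (('foot',4),('wedge',0),('wedge_tip',0),('wedge_back',13),('cradle',0)):
    for d in cams.mark_of(n,'side'): print('side',n,np.round(d['pixel'],1),ray('side',d['pixel'],z).round(1))
for d in cams.silhouettes('wedge','top'):
    m=d['pixels'].astype(np.uint8); 
    r=cv2.minAreaRect(cv2.findNonZero(m)); b=cv2.boxPoints(r)
    print(d['confidence'],d['pixel'],[ray('top',p,14)[:2].round(1).tolist() for p in b])
cr=cv2.resize(top[130:260,80:300],None,fx=3.6,fy=3.6,interpolation=cv2.INTER_CUBIC)
cv2.imwrite('pics/c.png',cr[:,:,::-1])
E
```

```text
tool [[0.958, 0.286, 0.0], [0.286, -0.958, -0.0], [-0.0, 0.0, -1.0]]
wedge [252.4 180. ] 0.9 [580.7 -46.8   0. ]
wedge_tip [204.5 284.7] 0.94 [307.3  68.7   0. ]
wedge_tip [229.7 183.7] 0.88 [569.3  12.3   0. ]
wedge_back [280.3 180.6] 0.86 [ 579.2 -118.8   13. ]
wedge_back [249.6 250.1] 0.66 [398.8 -44.2  13. ]
foot [204.6 179.3] 0.78 [578.6  77.9   4. ]
cradle [208.3 178. ] 0.73 [582.8  68.8   0. ]
plate [143.8 170.4] 0.69 [589.1 222.9  60. ]
tin_a [191.9 222.5] 0.95 [465.4 107.2   0. ]
tin_a [126.6 219. ] 0.69 [469.8 277.1   0. ]
loading_pad [156.7 221.4] 0.61 [465.7 198.6   0. ]
bowl [367.5 223.8] 0.93 [ 474.3 -347.7    0. ]
plaster [356.  186.5] 0.72 [ 570.8 -317.6    0. ]
side foot [233.7 241.1] [571.3  76.2   4. ]
side wedge [322.1 232.9] [352.1   6.4   0. ]
side wedge [242.3 217.1] [567.3 -55.1   0. ]
side wedge [273.1 276.6] [466.9 201.2   0. ]
side wedge_tip [239.2 229.6] [566.5  13.1   0. ]
side wedge_tip [342.9 244.4] [304.4  55.9   0. ]
side wedge_back [302.5 223.9] [402.8 -12.   13. ]
side wedge_back [242.2 202.2] [ 576.1 -120.9   13. ]
side cradle [211.2 280.6] [596.3 228.9   0. ]
0.91 [255.3, 179.4] [[602.5, 12.9], [612.9, -117.0], [552.5, -121.4], [542.1, 7.8]]
0.64 [225.6, 268.8] [[337.3, 87.7], [417.5, -13.7], [367.7, -53.5], [288.2, 47.7]]
```

View pics/c.png

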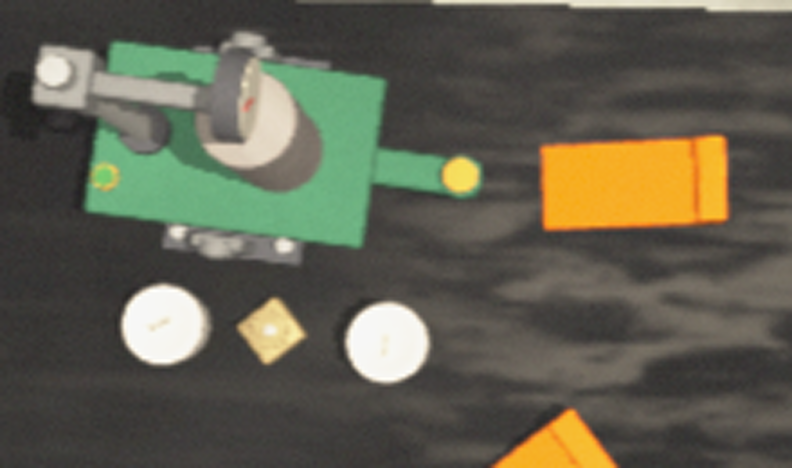

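The top and side views agree. The wedge meant is the one nearly in line with the stand: tip about (568, 12), back about (578, -119). The foot is at about (576, 72). I'll turn the tool square to +y and go behind the back face.

```bash
python3 -m pendant '[{"claw":2.5,"dp":[0,0,0],"twist":-10.5},{"claw":2.5,"dp":[0,0,0],"twist":-10.5},{"claw":2.5,"dp":[0,0,0],"twist":-10.5},{"claw":2.5,"dp":[0,0,0],"twist":-10.5},{"claw":2.5,"dp":[0,0,0],"twist":-10.5},{"claw":2.5,"dp":[0,0,0],"twist":-10.5},{"claw":2.5,"dp":[0,0,0],"twist":-10.5},{"claw":2.5,"dp":[0,0,0],"twist":0}]'
python3 - <<'E'
from h import *
from scipy.spatial.transform import Rotation as Ro
s=robot.state();print(s['position'],Ro.from_quat(s['tool_rot']).as_matrix().round(3).tolist())
print('foot via cap', [ray('top',(207.8,178.3),z).round(1).tolist() for z in (35,45)])
E
```

```text
t: 2.6
position: [150.0, -503.1, 250.3]
tool_rot: [0.707, 0.707, 0.0, 0.0]
wrist_force: [-0.5, 0.4, -0.7]
width: 0.288
grip_force: 0.0
[ 150.03216772 -503.10427334  250.30299995] [[0.0, 1.0, 0.0], [1.0, -0.0, 0.0], [0.0, 0.0, -1.0]]
foot via cap [[577.1, 66.5, 35.0], [575.7, 65.4, 45.0]]
```

```bash
python3 -m pendant '[{"claw":2.5,"dp":[3.5,4.3,0],"twist":0},{"claw":2.5,"dp":[3.5,4.3,0],"twist":0},{"claw":2.5,"dp":[3.5,4.3,0],"twist":0},{"claw":2.5,"dp":[3.5,4.3,0],"twist":0},{"claw":2.5,"dp":[3.5,4.3,0],"twist":0},{"claw":2.5,"dp":[3.5,4.3,0],"twist":0},{"claw":2.5,"dp":[3.5,4.3,0],"twist":0},{"claw":2.5,"dp":[3.5,4.3,0],"twist":0}]'
python3 -m pendant '[{"claw":2.5,"dp":[3.4,4.2,0],"twist":0},{"claw":2.5,"dp":[3.1,4.1,2],"twist":0},{"claw":2.5,"dp":[0,0,5],"twist":0},{"claw":2.5,"dp":[0,0,5],"twist":0},{"claw":2.5,"dp":[0,0,0],"twist":0}]'
```

```text
t: 3.6
position: [494.9, -221.2, 250.5]
tool_rot: [0.708, 0.707, -0.0, 0.0]
wrist_force: [0.1, -0.9, 0.5]
width: 0.293
grip_force: 0.0
t: 4.22
position: [572.7, -156.1, 126.3]
tool_rot: [0.707, 0.707, -0.002, -0.004]
wrist_force: [-0.1, -1.0, 0.2]
width: 0.293
grip_force: 0.0
```

```bash
python3 -m pendant '[{"claw":2.5,"dp":[0,0,5],"twist":0},{"claw":2.5,"dp":[0,0,4],"twist":0},{"claw":2.5,"dp":[0,0,1.2],"twist":0},{"claw":2.5,"dp":[0,0,0],"twist":0},{"claw":2.5,"dp":[0,0,0],"twist":0}]'
python3 - <<'E'
from h import *
import cv2
top=cams.camera('top')
for n,z in (('wedge_tip',0),('wedge_back',13),('foot',4)):
    for d in cams.mark_of(n,'top'):
        if d['confidence']>.3: print(n,np.round(d['pixel'],1),round(d['confidence'],2),ray('top',d['pixel'],z).round(1))
cv2.imwrite('pics/d.png',cv2.resize(top[130:260,120:340],None,fx=3.6,fy=3.6,interpolation=cv2.INTER_CUBIC)[:,:,::-1])
s=robot.state();print(s['position'])
E
```

```text
t: 4.85
position: [578.4, -157.9, 30.7]
tool_rot: [0.707, 0.708, 0.001, 0.002]
wrist_force: [0.7, 1.0, 0.3]
width: 0.291
grip_force: 0.0
wedge_tip [229.7 182.2] 0.92 [573.3  12.4   0. ]
wedge_tip [204.4 284.4] 0.8 [308.1  69.    0. ]
wedge_back [246.6 251. ] 0.96 [396.3 -36.7  13. ]
wedge_back [281.2 179.1] 0.8 [ 583.2 -121.    13. ]
wedge_back [151.1 174.5] 0.35 [586.2 215.8  13. ]
foot [206.9 178.6] 0.64 [580.6  72.    4. ]
[ 577.35248324 -157.57911145   29.67424819]
```

View pics/d.png

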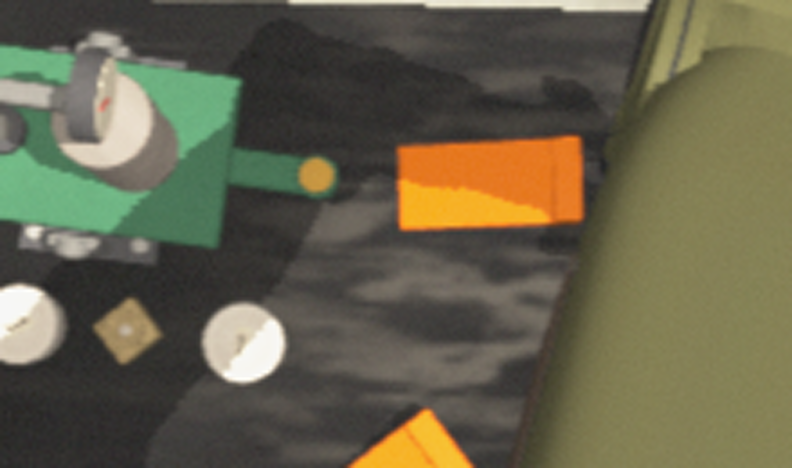

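The wedge is clear, at crop (398–583, 137–230), with the gripper just behind it. I'll push gently so the fingers square it up.

```bash
python3 -m pendant '[{"claw":2.5,"dp":[1,0,0],"twist":0},{"claw":2.5,"dp":[1,0,0],"twist":0},{"claw":2.5,"dp":[0.6,0,0],"twist":0},{"claw":2.5,"dp":[0.6,0,0],"twist":0},{"claw":2.5,"dp":[0.6,0,0],"twist":0},{"claw":2.5,"dp":[0.6,0,0],"twist":0},{"claw":2.5,"dp":[0.6,0,0],"twist":0},{"claw":2.5,"dp":[0,0,0],"twist":0}]'
python3 - <<'E'
from h import *
import cv2
s=robot.state();print(s['position'],s['wrist_force'])
top=cams.camera('top')
for n,z in (('wedge_tip',0),('wedge_back',13),('foot',4)):
    for d in cams.mark_of(n,'top'):
        if d['confidence']>.3: print(n,np.round(d['pixel'],1),round(d['confidence'],2),ray('top',d['pixel'],z).round(1))
cv2.imwrite('pics/e.png',cv2.resize(top[130:260,120:340],None,fx=3.6,fy=3.6,interpolation=cv2.INTER_CUBIC)[:,:,::-1])
E
```

```text
t: 6.05
position: [576.3, -106.6, 28.3]
tool_rot: [0.706, 0.708, 0.0, -0.0]
wrist_force: [1.2, 0.5, 1.0]
width: 0.293
grip_force: 0.0
[ 576.30877811 -106.64246949   28.3029777 ] [1.15268139 0.54560818 1.00719806]
wedge_tip [201.4 282.3] 0.89 [313.1  76.9   0. ]
foot [205.6 177.4] 0.89 [583.7  75.5   4. ]
```

View pics/e.png

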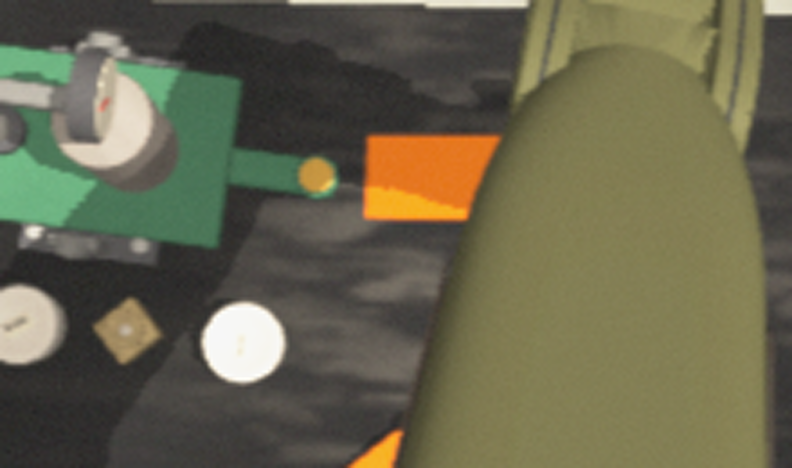

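The wedge is squared up. Its tip is at crop (366, 178) and the foot cap at (317, 175), about 3 mm apart laterally. Continuing straight.

```bash
python3 -m pendant '[{"claw":2.5,"dp":[0.8,0,0],"twist":0},{"claw":2.5,"dp":[0.8,0,0],"twist":0},{"claw":2.5,"dp":[0.8,0,0],"twist":0},{"claw":2.5,"dp":[0.8,0,0],"twist":0},{"claw":2.5,"dp":[0.8,0,0],"twist":0},{"claw":2.5,"dp":[0.8,0,0],"twist":0},{"claw":2.5,"dp":[0.8,0,0],"twist":0},{"claw":2.5,"dp":[0.8,0,0],"twist":0}]'
python3 -m pendant '[{"claw":2.5,"dp":[0.6,0,0],"twist":0},{"claw":2.5,"dp":[0.6,0,0],"twist":0},{"claw":2.5,"dp":[0.6,0,0],"twist":0},{"claw":2.5,"dp":[0.6,0,0],"twist":0},{"claw":2.5,"dp":[0.6,0,0],"twist":0},{"claw":2.5,"dp":[0,0,0],"twist":0}]'
python3 - <<'E'
from h import *
import cv2
top=cams.camera('top');side=cams.camera('side')
a=cv2.resize(top[130:230,100:300],None,fx=3.5,fy=3.5,interpolation=cv2.INTER_CUBIC)
b=cv2.resize(side[185:255,180:320],(700,350)[:2],interpolation=cv2.INTER_CUBIC)[:240]
cv2.imwrite('pics/f.png',np.vstack([a,b])[:,:,::-1])
E
```

```text
t: 7.25
position: [576.4, -45.6, 28.4]
tool_rot: [0.707, 0.707, -0.002, 0.002]
wrist_force: [0.3, -8.8, -0.7]
width: 0.296
grip_force: 4.5
t: 8.0
position: [576.2, -13.8, 28.4]
tool_rot: [0.707, 0.708, -0.001, 0.001]
wrist_force: [-0.0, -3.5, 0.7]
width: 0.295
grip_force: 2.0
```

View pics/f.png

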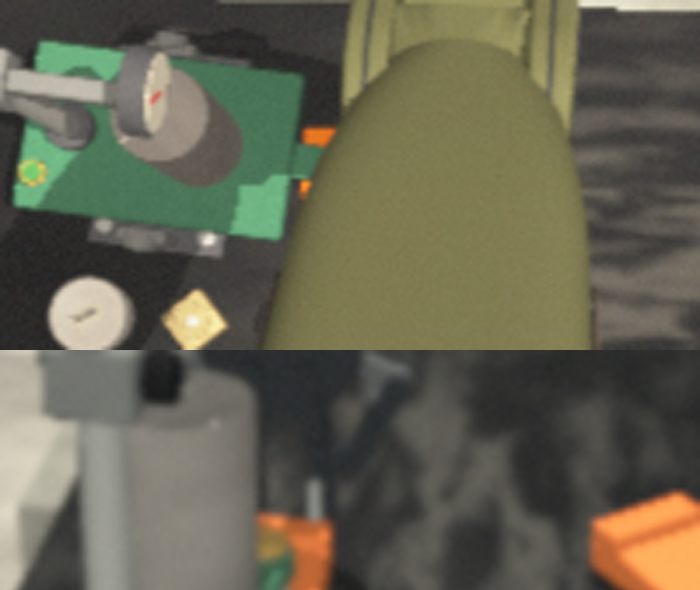

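```bash
python3 -m pendant '[{"claw":2.5,"dp":[0.4,0,0],"twist":0},{"claw":2.5,"dp":[0.4,0,0],"twist":0},{"claw":2.5,"dp":[0.4,0,0],"twist":0},{"claw":2.5,"dp":[0.3,0,0],"twist":0},{"claw":2.5,"dp":[0,0,0],"twist":0}]'
for i in 1 2; do python3 -m pendant '[{"claw":2.5,"dp":[0.2,0,0],"twist":0},{"claw":2.5,"dp":[0,0,0],"twist":0}]' | grep -E "^pos|^wrist"; done
```

```text
t: 8.72
position: [576.1, 0.9, 28.3]
tool_rot: [0.707, 0.708, -0.001, 0.001]
wrist_force: [0.3, -5.3, 0.2]
width: 0.292
grip_force: 2.7
position: [576.0, 2.6, 28.3]
wrist_force: [0.8, -7.1, 0.8]
position: [576.0, 4.6, 28.3]
wrist_force: [-0.4, -6.1, 0.8]
```

```bash
for i in 1 2 3; do python3 -m pendant '[{"claw":2.5,"dp":[0.15,0,0],"twist":0},{"claw":2.5,"dp":[0,0,0],"twist":0}]' | grep -E "^pos|^wrist"; done
python3 - <<'E'
from h import *
import cv2
side=cams.camera('side');top=cams.camera('top')
b=cv2.resize(side[140:310,160:290],None,fx=3.4,fy=3.4,interpolation=cv2.INTER_CUBIC)
cv2.imwrite('pics/g.png',b[:,:,::-1])
for c in('top','side'):
  for d in cams.mark_of('plate',c)[:1]: print(c,d['pixel'])
E
```

```text
position: [576.0, 5.9, 28.3]
wrist_force: [-0.1, -6.3, 0.2]
position: [576.0, 6.8, 28.4]
wrist_force: [-0.0, -8.2, 1.1]
position: [575.9, 7.2, 28.4]
wrist_force: [-0.4, -10.5, 1.8]
top [143.8, 168.3]
side [212.6, 254.2]
```

View pics/g.png

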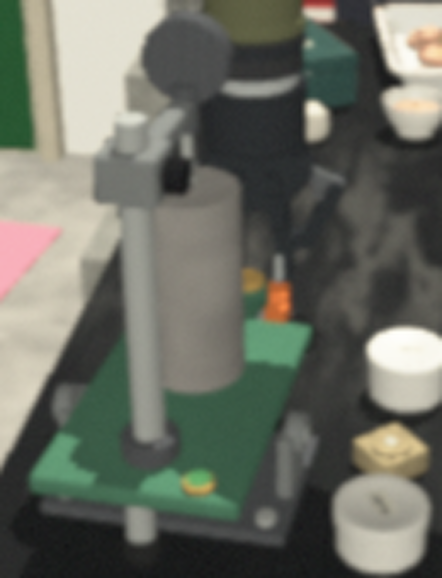

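Advance per step is now falling and the force is rising, at the predicted position of about y = 7. That is the level stop; I'll press slightly more to seat it.

```bash
for i in 1 2 3; do python3 -m pendant '[{"claw":2.5,"dp":[0.15,0,0],"twist":0},{"claw":2.5,"dp":[0,0,0],"twist":0}]' | grep -E "^pos|^wrist"; done
```

```text
position: [575.9, 7.6, 28.4]
wrist_force: [0.1, -14.2, 0.1]
position: [575.9, 8.0, 28.4]
wrist_force: [-0.9, -16.7, 1.3]
position: [575.9, 8.3, 28.4]
wrist_force: [-0.1, -19.2, 2.2]
```

```bash
python3 -m pendant '[{"claw":2.5,"dp":[-0.5,0,0],"twist":0},{"claw":2.5,"dp":[-0.5,0,0],"twist":0},{"claw":2.5,"dp":[-1.5,0,0],"twist":0},{"claw":2.5,"dp":[-3,0,0],"twist":0},{"claw":2.5,"dp":[-4,0,0],"twist":0},{"claw":2.5,"dp":[-4,0,0],"twist":0},{"claw":2.5,"dp":[0,0,-5],"twist":0},{"claw":2.5,"dp":[-3,-3,-5],"twist":0}]'
python3 -m pendant '[{"claw":2.5,"dp":[-4,-4,-2],"twist":0},{"claw":2.5,"dp":[-4,-4,0],"twist":0},{"claw":2.5,"dp":[-4,-4,0],"twist":0},{"claw":2.5,"dp":[0,0,0],"twist":0}]'
python3 - <<'E'
from h import *
import cv2
top=cams.camera('top')
for n,z in (('wedge_tip',0),('wedge_back',13),('foot',13)):
    for d in cams.mark_of(n,'top'):
        if d['confidence']>.3: print(n,np.round(d['pixel'],1),round(d['confidence'],2),ray('top',d['pixel'],z).round(1))
side=cams.camera('side')
b=cv2.resize(side[190:300,160:300],(382,300),interpolation=cv2.INTER_CUBIC)
a=cv2.resize(top[130:230,100:300],(600,300),interpolation=cv2.INTER_CUBIC)
cv2.imwrite('pics/i.png',np.vstack([a,np.pad(b,((0,0),(0,218),(0,0)))])[:,:,::-1])
E
```

```text
t: 11.92
position: [549.1, -149.0, 126.8]
tool_rot: [0.706, 0.709, 0.001, 0.0]
wrist_force: [-0.2, -0.8, 0.0]
width: 0.29
grip_force: 0.0
t: 12.42
position: [425.1, -271.1, 146.1]
tool_rot: [0.708, 0.706, -0.0, -0.0]
wrist_force: [0.8, -0.3, -0.4]
width: 0.296
grip_force: 0.0
wedge_tip [204.1 280.5] 0.98 [317.9  70.1   0. ]
wedge_tip [177.2 178.4] 0.78 [579.6 150.2   0. ]
wedge_back [246.4 252.4] 0.93 [392.8 -36.3  13. ]
wedge_back [127.1 219.3] 0.41 [468.6 271.9  13. ]
foot [207.8 178.4] 0.74 [579.9  68.7  13. ]
```

View pics/i.png

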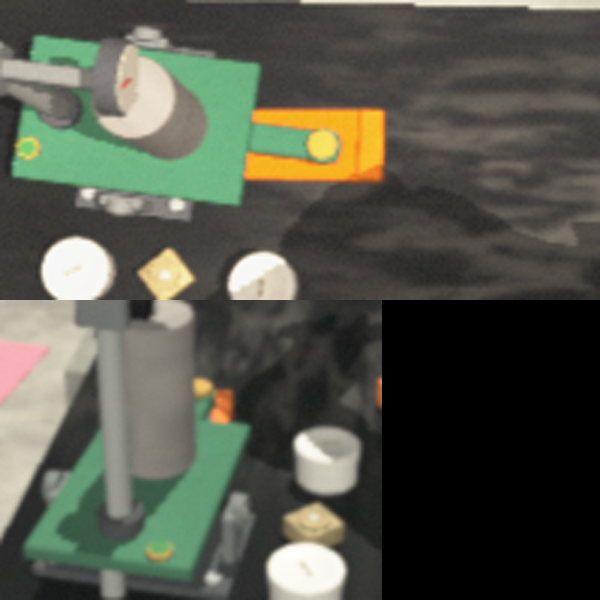

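The wedge stayed put, centred under the arm. Its back is about 51 mm behind the foot, so the foot stands at wedge x of about -14 mm. The tins and pad are where they were and the arm is clear.

```bash
python3 -c "
from bench import robot
print(robot.job_done())"
```

```text
the job is handed in; nothing more can be done
None
```

I pushed the wedge under the front foot until the stand came up against its level stop, drew the arm clear with the wedge still in place, and handed the job in at about 12.5 s; no verdict was returned.

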